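Find the empty pocket of the bottle carrier by touch and fill it

ROBOT

A 6-joint arm with a two-finger parallel gripper is mounted at the origin on the work surface. World frame = base frame: x ahead of the robot, y to its left, z up, the work surface at z = 0. Lengths are in mm, angles in degrees, forces in N, time in s.
With the tool pointing down it reaches from about 300 to 850 mm from the base axis. Payload 4.2 kg.
Tool frame: the origin (TCP) lies at the very end of the fingers, on their centre line; the grasp point (between the pads) lies 19 mm behind it (env.grasp_offset is the distance from the TCP to the grasp point, in mm); z points along the fingers, y is the line along which they close (so a half turn about z gives the same grasp; the last joint's range is limited). The gripper opens to 91 mm and grips with 3 to 60 N. Pads are 32 mm wide; open, the fingers measure 118 mm over their backs; the gripper's body (76 mm by 178 mm) begins 60 mm behind the grasp point.
Start: joints at [63.827, 18.312, 89.639, -0, 72.044, -1.146], TCP at [243.254, 521.029, 213.976] pointing down, gripper open.
Joint ranges: [-177.97, 177.97], [-48.28, 115.42], [12.27, 149.76], [-77.06, 257.06], [2.81, 150.46], [-146.56, 146.56]. Speed limits (degrees/s): [147.25, 147.25, 180, 180, 180, 180].

INTERFACE

Orientations are given as [roll, pitch, yaw] about the fixed x, y, z axes, in that order (R = Rz(yaw) Ry(pitch) Rx(roll)).
In Python, from workcell import env gives the robot as it stands. The module is installed in compiled form; this text tells all that it offers.
- The arm moves only by the tool send_rows, never from a script. Its argument "motion" is a list of rows, each an object of numbers: "tx", "ty", "tz": the shift along the tool's x, y, z in units of 500 mm (1.0 is 500 mm); "rx", "ry", "rz": the turn, a rotation vector about the tool's x, y, z in units of 30 degrees (1.0 is 30 degrees); "gripper": the closure, from -1 (fully open) to 1 (shut). In form: [{"tx": .., "ty": .., "tz": .., "rx": .., "ry": .., "rz": .., "gripper": ..}, ...]. A call has 1 to 12 rows; each row shifts and turns the commanded pose from where the row before left it, along the tool's axes as they then stand; what a row does not reach is not made up. A row lasts 1/8 s, in which the tool goes at most 62.5 mm and 10.7 degrees, less where a joint would pass 70% of its speed; a pose out of reach is approached as far as the arm can. A call with a number of a shift or a turn outside -1 to 1 is refused whole. A call with a gripper value outside its range is refused whole. The fingers move at their own pace and stop on an object; "grip_force" is the grip in N (left out, the last holds). Time passes only in rows, so rows that do not move let the fingers close. It gives the time, the measured TCP pose, the force, the opening and the grip force at its end, in the units of the state.
- env.state(): the state, without advancing time (a new reading comes with each control period).
- env.grab_frame(name): name is "scene" or "top" or "wrist"; returns a dict with "frame" (420x560x3 uint8, red, green, blue), "vertical_fov" (degrees; the focal length in pixels is half the picture's height over the tangent of half this angle, whatever the lens; pixels are square), "cx", "cy" (the principal point, pixels), "rvec" (rotation vector, rad) and "tvec" (3), from world to camera coordinates, as OpenCV has them; the wrist camera has in their place "T_tool_cam" (4x4, takes a point from camera to tool coordinates, whose origin is the TCP and whose axes are the flange's). Camera axes: x right, y down, z forward; pixel columns grow to the right and rows downward; lengths in mm; the calibration is good to about 2 mm. The wrist camera is an equidistant fisheye: a pixel r from the principal point sees the ray r / f radians off the axis. A picture is of the moment at which its call begins: read the wrist's pose just before it. There is no depth.
- env.job_done(): hands the job in; it is judged then, once.
The state is a dict: "time_s": time; "qpos": joint angles; "qvel": joint speeds; "effort": joint torques, N m; "ee_pos": TCP position; "ee_rot": TCP orientation; "force": force on the tool from outside, world axes, zero at the start; "torque": the same for the moment, N m; "gripper_width": finger opening in mm; "gripper_force": force on a finger pad.
Only numpy, scipy, OpenCV 4.12 (cv2) and the standard library are available. Lean on these libraries where they do the work, as an engineer would, in place of code of your own. Each camera call takes 0.05 s, during which the arm holds its last target. There are 200 camera calls.

TASK

Get the white bottle carrier ready to be carried off: feel down through the blue sprung flaps for the one pocket that holds no bottle, and put the loose feeding bottle (orange collar) into it, cap up, pushed right down so that the flaps close over it. Finish with the carrying handle standing upright, and leave the formula tin, the cream jar and the two small red-capped bottles standing where they are.

Things in the scene. Friction and masses are not known exactly. Their poses are not given: they have to be found in the camera images.
- carrier: White bottle carrier, too heavy to shift: 273 wide (its y) x 76 deep x 146 mm high. A row of four deep upright pockets along y, each closed on top by two blue flaps that hide what is inside: three hold a bottle like the loose one, one is empty. Walls 5 mm, floor 5 mm thick. Origin: under its middle, at table height; x points level away from the robot, y left along the row, z up
- pocket0 (a point): Middle of the mouth of pocket 0 (leftmost, +y end) at rim height, 146 mm above the table. Pockets lie every 67 mm (carrier y = +100.5, +33.5, -33.5, -100.5 mm), 66 mm (x) by 62 mm (y) clear, 141 mm deep. The cap of a stored bottle is felt 36 mm below the rim; the empty pocket lets a fingertip go deeper (45 mm down is enough to tell)
- pocket1 (a point): The same point of pocket 1
- pocket2 (a point): The same point of pocket 2
- pocket3 (a point): The same point of pocket 3 (rightmost)
- front0 (a joint): Angle of pocket 0's front flap (rad): 0 level and shut, grows to 1.5 as it swings down into the pocket. Plate 31 x 58 mm, 4 mm below the rim, hinged at the pocket's front wall; a light spring shuts it again once nothing is in the way. A fingertip or a bottle pushed down at the middle opens front and back flaps together with 1 to 4 N; a bottle let go half-way in may be held by them or slide down
- back0 (a joint): The same for its back flap, hinged at the back wall; the two meet over the pocket's middle
- front1 (a joint): The same for the front flap of pocket 1
- back1 (a joint): The same for the back flap of pocket 1
- front2 (a joint): The same for the front flap of pocket 2
- back2 (a joint): The same for the back flap of pocket 2
- front3 (a joint): The same for the front flap of pocket 3
- back3 (a joint): The same for the back flap of pocket 3
- handle (a joint): Angle of the carrying handle (rad): 0 is upright, positive leans towards the robot, -1.2 to 1.3. It starts leaning 0.6 to 0.95 towards the robot, clear of the pockets; upright, its bar stands 80 mm over the middle of the row, in the way of work there. Stiff pivots hold it wherever it is left; 2 to 4 N at the bar moves it
- handle_grip (a point): Middle of the handle's crossbar. The handle is a steel U over the carrier: pivots 100 mm above the table in the middle of its two ends, arms 130 mm long, crossbar parallel to the row, 10 mm thick with a 110 mm long black grip of 17 mm diameter in its middle
- bottle: The loose feeding bottle, standing on the table among the other things: round cream body 56 mm across up to 64 mm, orange collar (49 mm across, 71 to 82 mm up), white cap (43 mm across, 82 to 99 mm up, then rounded to the top at 105 mm), about 0.14 kg. Origin: under its middle, z up
- tin: Bystander: formula tin with a yellow lid, 80 mm across, 110 mm high, 0.45 kg. Origin under its centre
- syrup: Bystander: small amber bottle with a red cap, 46 mm across, 105 mm high. Origin under its centre
- lotion: Bystander: small white bottle with a green label and a red cap, 52 mm across, 120 mm high. Origin under its centre
- cream: Bystander: white cream jar with a pink lid, 60 mm across, 50 mm high. Origin under its centre
There are look-alikes about, which are no part of the job. What is shaped like the bottle but black or pink is not meant.

How it is judged:
By the outcome, as a careful person would: the job done as asked, in the order asked, and still so for the second after the job is handed in, with the robot touching nothing.
It also fails if it takes over 67 s, if anything falls off the work surface, if the arm or the gripper's body presses on something with over 40 N, if the wrist force passes 120 N, or if a joint passes its speed limit or range.

## Working session

There is one attempt and no reset: what is moved stays moved. The work goes in short steps, Python scripts to look and compute and a tool call to move; the robot and the scene stay as the last step left them, time stands still between calls to the robot, and variables do not carry over. Pictures are saved under pics/ and viewed, at most 13 in all, crops included, and the job is handed in when it is done.

Besides the shell and the picture viewer there is one more tool, called after "Emit:" as name(argument=value, ...) on one line, values as JSON. send_rows: Moves the arm, as the interface text tells. Shifts and turns lie within -1 to 1; 1 stands for 500 mm of shift or 30 degrees of turn. Its arguments: {"type":"object","properties":{"motion":{"type":"array"},"grip_force":{"type":"number"}},"required":["motion"]}

```bash
mkdir -p pics; cat > h.py <<'E'
import numpy as np,cv2
from workcell import env
from scipy.spatial.transform import Rotation as R
def grab(n,save=None):
    s=env.state(); g=env.grab_frame(n)
    if save: cv2.imwrite('pics/'+save,g['frame'][:,:,::-1])
    return s,g
def ray(g,u,v,s=None):
    f=210/np.tan(np.radians(g['vertical_fov']/2)); x=(u-g['cx']);y=(v-g['cy'])
    if 'rvec' in g:
        Rm=cv2.Rodrigues(np.array(g['rvec'],float))[0]; t=np.array(g['tvec'],float).ravel()
        return -Rm.T@t, Rm.T@np.array([x/f,y/f,1])
    r=np.hypot(x,y);th=r/f
    d=np.array([np.sin(th)*x/max(r,1e-9),np.sin(th)*y/max(r,1e-9),np.cos(th)])
    T=np.array(g['T_tool_cam']);W=R.from_euler('xyz',s['ee_rot'],degrees=True).as_matrix()
    return np.array(s['ee_pos'])+W@T[:3,3], W@T[:3,:3]@d
def onz(g,u,v,z,s=None):
    o,d=ray(g,u,v,s); return np.round(o+d*(z-o[2])/d[2],1)
E
python3 - <<'E'
from h import *
s=env.state();print({k:np.round(v,2) for k,v in s.items()})
for n in('scene','top'):
    s,g=grab(n,n+'0.png');np.save(n,g,allow_pickle=True)
    print(n,g['vertical_fov'],ray(g,280,210))
E
```

```text
{'time_s': np.float64(0.0), 'qpos': array([63.83, 18.35, 89.71, -0.  , 72.04, -1.14]), 'qvel': array([-0.  , -0.04, -0.09, -0.  ,  0.03, -0.18]), 'effort': array([  0.  , -41.25, -23.2 ,   0.07,   0.05,  -0.  ]), 'ee_pos': array([243.04, 520.56, 213.12]), 'ee_rot': array([-179.9 ,   -0.  ,  154.97]), 'force': array([-0.25,  1.11,  0.12]), 'torque': array([-0.01,  0.03, -0.01]), 'gripper_force': np.float64(0.0), 'gripper_width': np.float64(91.48)}
scene 44.77021045114628 (array([1211.00130173, -911.87208226,  900.38086365]), array([-0.49345351,  0.68815885, -0.53207505]))
top 56.723193467122364 (array([419.30137739,  59.07584536, 996.63648649]), array([ 0.13414644,  0.00686639, -0.99110644]))
```

View pics/top0.png

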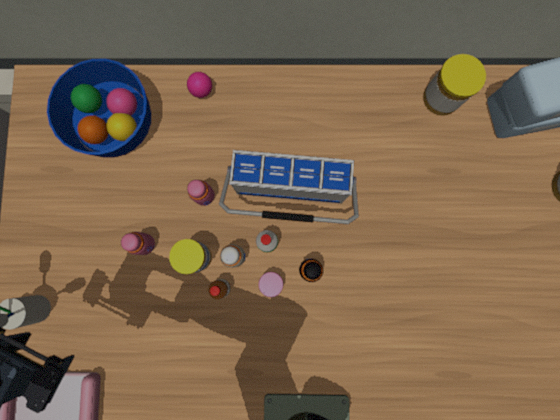

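View pics/scene0.png

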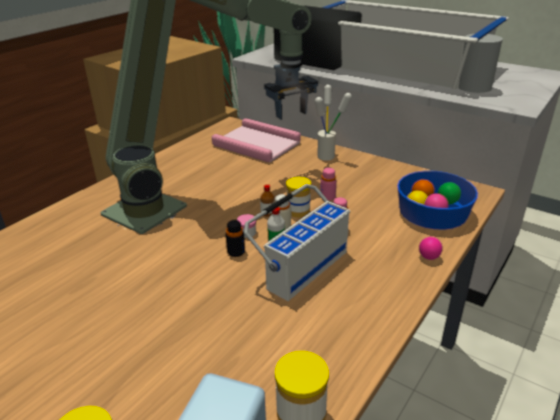

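Candidates in the top view:
- white cap at (231,256): the likely feeding bottle
- pink look-alikes at (199,190) and (133,243)
- black look-alike at (312,270)
- lotion (266,240) and syrup (217,290), both red-capped
- cream jar (270,284) and tin (187,256)

I choose (231,256) and check it in one close crop.

```bash
python3 - <<'E'
from h import *
g=np.load('top.npy',allow_pickle=True).item()
f=g['frame'][:,:,::-1]
c=cv2.resize(f[140:305,170:370],None,fx=3.6,fy=3.6,interpolation=cv2.INTER_CUBIC);cv2.imwrite('pics/crop1.png',c)
for n,u,v,z in [('bottle',231,256,102),('tin',187,256,110),('lotion',266,240,120),('syrup',217,290,105),('cream',270,284,50),('black',312,270,105),('pinkA',198,189,105),('pinkB',133,242,105)]: print(n,onz(g,u,v,z))
hsv=cv2.cvtColor(f,cv2.COLOR_BGR2HSV)
m=cv2.inRange(hsv,(105,120,60),(125,255,255));m[:145]=0;m[190:]=0;m[:,:225]=0
n,l,st,ce=cv2.connectedComponentsWithStats(m)
for i in range(1,n):
    if st[i,4]>40: print('flap',st[i],ce[i],onz(g,*ce[i],142))
E
```

```text
bottle [433.3 176.8 102. ]
tin [432.3 276.1 110. ]
lotion [469.5  96.2 120. ]
syrup [356.4 206.4 105. ]
cream [368.   88.3  50. ]
black [403.2  -8.3 105. ]
pinkA [588.2 257.1 105. ]
pinkB [463.4 403.3 105. ]
flap [233 154  28  28 569] [246.73110721 167.8857645 ] [630.1 140.5 142. ]
flap [263 157  28  28 574] [276.40243902 170.37108014] [624.7  73.7 142. ]
flap [293 159  28  29 587] [306.33560477 172.97274276] [619.    6.6 142. ]
flap [323 162  28  28 580] [336.29482759 175.66034483] [613.2 -60.3 142. ]
```

View pics/crop1.png

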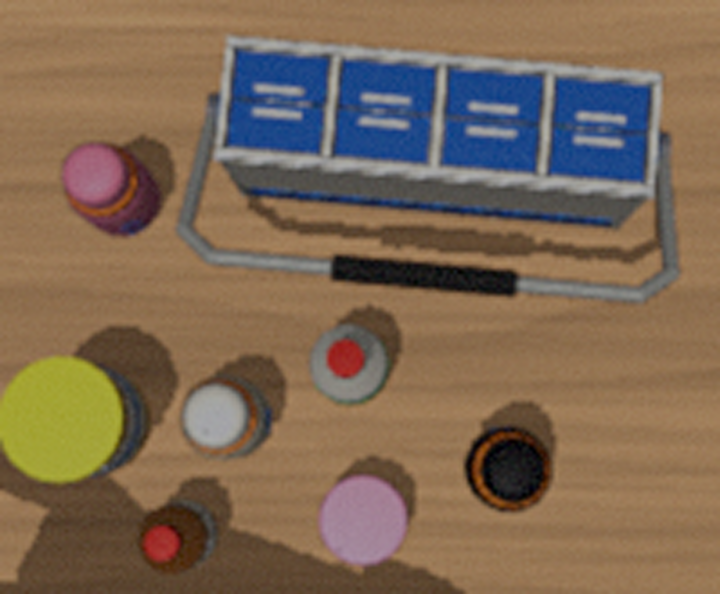

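The crop confirms the choice: white cap with an orange collar at top pixel (230,256). The two pink ones and the black one differ clearly. The carrier row is rotated by about -4.8° and the handle leans towards the robot. Next I move above pocket 0 with the fingers closed.

Emit:
send_rows(motion=[{"tz": -0.09,"rz": -0.337,"gripper": 1},{"tz": -0.09,"rz": -0.336,"gripper": 1},{"tx": -0.0835,"ty": -0.0694,"gripper": 1},{"tx": -0.0835,"ty": -0.0694,"gripper": 1},{"tx": -0.0835,"ty": -0.0694,"gripper": 1},{"tx": -0.0835,"ty": -0.0694,"gripper": 1},{"tx": -0.0835,"ty": -0.0694,"gripper": 1},{"tx": -0.0835,"ty": -0.0694,"gripper": 1},{"tx": -0.0835,"ty": -0.0694,"gripper": 1},{"tx": -0.0835,"ty": -0.0694,"gripper": 1},{"tx": -0.0835,"ty": -0.0694,"gripper": 1},{"tx": -0.0835,"ty": -0.0694,"gripper": 1}], grip_force=20)

```text
invalid input at $.motion[0]: expected keys tx, ty, tz, rx, ry, rz, gripper
```

Emit:
send_rows(motion=[{"gripper": 1},{"gripper": 1}])

```text
invalid input at $.motion[0]: expected keys tx, ty, tz, rx, ry, rz, gripper
```

```bash
cat >> h.py <<'E'
def delta(x,y,z,line=None):
    s=env.state();p=np.array(s['ee_pos']);W=R.from_euler('xyz',s['ee_rot'],degrees=True).as_matrix()
    print('pos',np.round(p,1),np.round(s['ee_rot'],1),'F',np.round(s['force'],1),'w',round(s['gripper_width'],1),'t',s['time_s'])
    d=W.T@(np.array([x,y,z])-p)/500; a=np.degrees(np.arctan2(W[1,1],W[0,1]))
    print('shift units',np.round(d,4),'closing line',round(a,2),'' if line is None else ('rz',round(-(((line-a+90)%180)-90)/30,3)))
def flaps(g,s=None,z=142,amin=300):
    hsv=cv2.cvtColor(g['frame'][:,:,::-1].copy(),cv2.COLOR_BGR2HSV)
    m=cv2.inRange(hsv,(105,120,50),(125,255,255)); m=cv2.morphologyEx(m,cv2.MORPH_CLOSE,np.ones((5,5)))
    n,l,st,ce=cv2.connectedComponentsWithStats(m)
    for i in range(1,n):
        if st[i,4]>amin: print('flap',st[i],onz(g,*ce[i],z,s))
E
python3 - <<'E'
from h import *
delta(630,140.5,175,85.2)
s,g=grab('wrist','w1.png');flaps(g,s)
t=np.load('top.npy',allow_pickle=True).item()
o,d=ray(t,288,216.4)   # handle: pivot (621.7,40.3,100)
x=np.array([.9965,-.084,0]);c=np.array([621.7,40.3,100])
for L in np.arange(600,1100,1):
    q=o+d/np.linalg.norm(d)*L-c; r=np.hypot(q@x,q[2])
    if abs(r-130)<1: print('handle',q+c,np.degrees(np.arctan2(-q@x,q[2])))
E
```

```text
pos [243.1 520.6 213.2] [-179.9   -0.   155. ] F [-1.2  0.2  0.3] w 90.9 t 0.1
shift units [-1.0229 -0.3613  0.0769] closing line 64.97 ('rz', np.float64(-0.674))
handle [516.59651328  47.69217268 177.47284684] 53.671485813168566
handle [516.71444678  47.67837429 176.47992122] 53.99283086003735
handle [516.83238028  47.66457589 175.48699559] 54.31755151281666
handle [537.47074244  45.24985745   1.72501142] 139.36023210168636
handle [537.58867593  45.23605906   0.7320858 ] 139.6844762288968
handle [ 5.37706609e+02  4.52222607e+01 -2.60839823e-01] 140.00534930348292
```

View pics/w1.png

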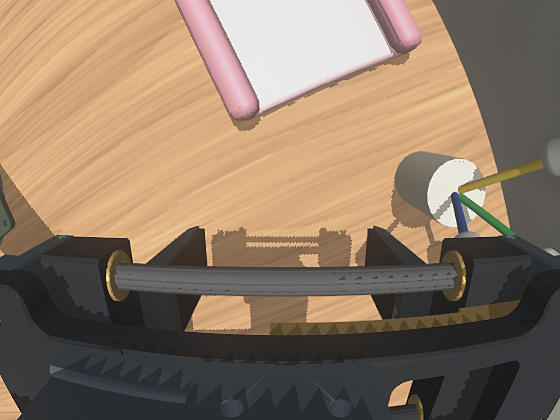

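The moves were refused because every row needs all seven keys. The picture shows only the start view (sink tray, brush cup). I resend the moves with all keys.

Emit:
send_rows(motion=[{"tx": 0,"ty": 0,"tz": -0.09,"rx": 0,"ry": 0,"rz": -0.337,"gripper": 1},{"tx": 0,"ty": 0,"tz": -0.09,"rx": 0,"ry": 0,"rz": -0.337,"gripper": 1},{"tx": -0.0835,"ty": -0.0694,"tz": 0,"rx": 0,"ry": 0,"rz": 0,"gripper": 1},{"tx": -0.0835,"ty": -0.0694,"tz": 0,"rx": 0,"ry": 0,"rz": 0,"gripper": 1},{"tx": -0.0835,"ty": -0.0694,"tz": 0,"rx": 0,"ry": 0,"rz": 0,"gripper": 1},{"tx": -0.0835,"ty": -0.0694,"tz": 0,"rx": 0,"ry": 0,"rz": 0,"gripper": 1},{"tx": -0.0835,"ty": -0.0694,"tz": 0,"rx": 0,"ry": 0,"rz": 0,"gripper": 1},{"tx": -0.0835,"ty": -0.0694,"tz": 0,"rx": 0,"ry": 0,"rz": 0,"gripper": 1},{"tx": -0.0835,"ty": -0.0694,"tz": 0,"rx": 0,"ry": 0,"rz": 0,"gripper": 1},{"tx": -0.0835,"ty": -0.0694,"tz": 0,"rx": 0,"ry": 0,"rz": 0,"gripper": 1},{"tx": -0.0835,"ty": -0.0694,"tz": 0,"rx": 0,"ry": 0,"rz": 0,"gripper": 1},{"tx": -0.0835,"ty": -0.0694,"tz": 0,"rx": 0,"ry": 0,"rz": 0,"gripper": 1}], grip_force=20)

```text
time_s: 1.65
ee_pos: [631.2, 138.9, 303.6]
ee_rot: [180.0, -0.0, 175.2]
force: [0.2, 1.5, -0.3]
gripper_width: 0.8
gripper_force: 0.0
```

Emit:
send_rows(motion=[{"tx": 0,"ty": 0,"tz": 0,"rx": 0,"ry": 0,"rz": 0,"gripper": 1},{"tx": 0,"ty": 0,"tz": 0,"rx": 0,"ry": 0,"rz": 0,"gripper": 1}])

```text
time_s: 1.9
ee_pos: [629.8, 140.5, 303.4]
ee_rot: [180.0, -0.1, 175.2]
force: [-0.6, -0.0, -0.2]
gripper_width: 0.1
gripper_force: 0.0
```

```bash
python3 - <<'E'
from h import *
delta(630,140.5,155,85.2)
s,g=grab('wrist','w2.png');flaps(g,s)
E
```

```text
pos [629.8 140.5 303.4] [ 1.800e+02 -1.000e-01  1.752e+02] F [-0.6 -0.  -0.2] w 0.1 t 1.9
shift units [-0.0009  0.      0.2968] closing line 85.17 ('rz', np.float64(-0.001))
flap [ 196  171   55   57 2827] [626.   74.3 142. ]
flap [ 259  170   56   58 2866] [631.2 141.  142. ]
flap [ 139  172   52   56 2309] [620.3   8.4 142. ]
flap [  90  174   46   53 1941] [614.6 -58.3 142. ]
flap [474 203  86  58 670] [683.  430.3 142. ]
flap [459 288  23  35 435] [794.9 374.6 142. ]
```

View pics/w2.png

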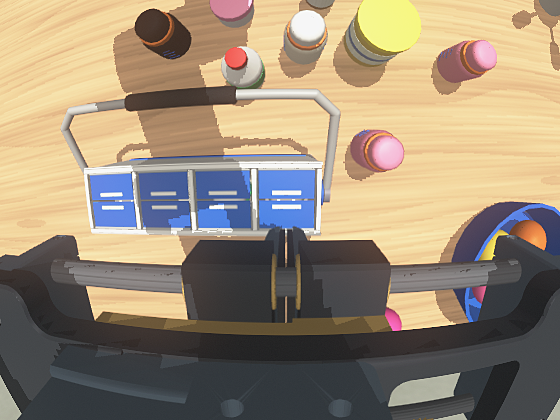

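The wrist view agrees with the top view to 1.5 mm; the four flaps sit at columns 113–287, row ~200. Now I probe pocket 0.

Emit:
send_rows(motion=[{"tx": 0,"ty": 0,"tz": 0.1,"rx": 0,"ry": 0,"rz": 0,"gripper": 1},{"tx": 0,"ty": 0,"tz": 0.1,"rx": 0,"ry": 0,"rz": 0,"gripper": 1},{"tx": 0,"ty": 0,"tz": 0.1,"rx": 0,"ry": 0,"rz": 0,"gripper": 1},{"tx": 0,"ty": 0,"tz": 0.04,"rx": 0,"ry": 0,"rz": 0,"gripper": 1},{"tx": 0,"ty": 0,"tz": 0.03,"rx": 0,"ry": 0,"rz": 0,"gripper": 1},{"tx": 0,"ty": 0,"tz": 0.01,"rx": 0,"ry": 0,"rz": 0,"gripper": 1},{"tx": 0,"ty": 0,"tz": 0.01,"rx": 0,"ry": 0,"rz": 0,"gripper": 1},{"tx": 0,"ty": 0,"tz": 0.004,"rx": 0,"ry": 0,"rz": 0,"gripper": 1},{"tx": 0,"ty": 0,"tz": 0,"rx": 0,"ry": 0,"rz": 0,"gripper": 1}])

```text
time_s: 3.08
ee_pos: [630.7, 140.8, 110.3]
ee_rot: [179.9, 0.2, 175.2]
force: [-2.7, 0.1, 12.0]
gripper_width: 0.1
gripper_force: 7.3
```

Pocket 0 is full: contact at z=110 with 12 N. On to pocket 1.

Emit:
send_rows(motion=[{"tx": 0,"ty": 0,"tz": -0.1,"rx": 0,"ry": 0,"rz": 0,"gripper": 1},{"tx": 0,"ty": 0,"tz": -0.02,"rx": 0,"ry": 0,"rz": 0,"gripper": 1},{"tx": 0,"ty": -0.067,"tz": 0,"rx": 0,"ry": 0,"rz": 0,"gripper": 1},{"tx": 0,"ty": -0.067,"tz": 0,"rx": 0,"ry": 0,"rz": 0,"gripper": 1},{"tx": 0,"ty": 0,"tz": 0,"rx": 0,"ry": 0,"rz": 0,"gripper": 1},{"tx": 0,"ty": 0,"tz": 0.05,"rx": 0,"ry": 0,"rz": 0,"gripper": 1},{"tx": 0,"ty": 0,"tz": 0.046,"rx": 0,"ry": 0,"rz": 0,"gripper": 1},{"tx": 0,"ty": 0,"tz": 0.01,"rx": 0,"ry": 0,"rz": 0,"gripper": 1},{"tx": 0,"ty": 0,"tz": 0.01,"rx": 0,"ry": 0,"rz": 0,"gripper": 1},{"tx": 0,"ty": 0,"tz": 0.004,"rx": 0,"ry": 0,"rz": 0,"gripper": 1},{"tx": 0,"ty": 0,"tz": 0,"rx": 0,"ry": 0,"rz": 0,"gripper": 1}])

```text
time_s: 4.45
ee_pos: [625.2, 74.2, 110.3]
ee_rot: [179.9, 0.2, 175.2]
force: [-4.1, 0.3, 12.0]
gripper_width: 0.5
gripper_force: 7.5
```

Pocket 1 is full too. Pocket 2.

Emit:
send_rows(motion=[{"tx": 0,"ty": 0,"tz": -0.1,"rx": 0,"ry": 0,"rz": 0,"gripper": 1},{"tx": 0,"ty": 0,"tz": -0.02,"rx": 0,"ry": 0,"rz": 0,"gripper": 1},{"tx": 0,"ty": -0.067,"tz": 0,"rx": 0,"ry": 0,"rz": 0,"gripper": 1},{"tx": 0,"ty": -0.067,"tz": 0,"rx": 0,"ry": 0,"rz": 0,"gripper": 1},{"tx": 0,"ty": 0,"tz": 0,"rx": 0,"ry": 0,"rz": 0,"gripper": 1},{"tx": 0,"ty": 0,"tz": 0.05,"rx": 0,"ry": 0,"rz": 0,"gripper": 1},{"tx": 0,"ty": 0,"tz": 0.046,"rx": 0,"ry": 0,"rz": 0,"gripper": 1},{"tx": 0,"ty": 0,"tz": 0.01,"rx": 0,"ry": 0,"rz": 0,"gripper": 1},{"tx": 0,"ty": 0,"tz": 0.01,"rx": 0,"ry": 0,"rz": 0,"gripper": 1},{"tx": 0,"ty": 0,"tz": 0.004,"rx": 0,"ry": 0,"rz": 0,"gripper": 1},{"tx": 0,"ty": 0,"tz": 0,"rx": 0,"ry": 0,"rz": 0,"gripper": 1}])

```text
time_s: 5.82
ee_pos: [619.3, 7.1, 107.3]
ee_rot: [180.0, 0.0, 175.2]
force: [0.3, 1.1, -0.0]
gripper_width: 0.6
gripper_force: 1.1
```

It went deeper with no force. I go further down to confirm pocket 2.

Emit:
send_rows(motion=[{"tx": 0,"ty": 0,"tz": 0.012,"rx": 0,"ry": 0,"rz": 0,"gripper": 1},{"tx": 0,"ty": 0,"tz": 0.012,"rx": 0,"ry": 0,"rz": 0,"gripper": 1},{"tx": 0,"ty": 0,"tz": 0,"rx": 0,"ry": 0,"rz": 0,"gripper": 1}])

```text
time_s: 6.2
ee_pos: [618.4, 6.6, 94.0]
ee_rot: [-180.0, -0.1, 175.2]
force: [-0.1, 0.4, -1.7]
gripper_width: 0.4
gripper_force: 1.6
```

```bash
python3 - <<'E'
from h import *
delta(433.3,176.8,270,25)
E
```

```text
pos [618.4   6.6  94. ] [-1.800e+02 -1.000e-01  1.752e+02] F [-0.1  0.4 -1.7] w 0.4 t 6.2
shift units [ 0.398   0.308  -0.3513] closing line 85.19 ('rz', np.float64(2.006))
```

Pocket 2 is empty. Next I lift out and move above the bottle, opening the gripper.

Emit:
send_rows(motion=[{"tx": 0,"ty": 0,"tz": -0.088,"rx": 0,"ry": 0,"rz": 0,"gripper": 1},{"tx": 0,"ty": 0,"tz": -0.088,"rx": 0,"ry": 0,"rz": 0,"gripper": 1},{"tx": 0,"ty": 0,"tz": -0.088,"rx": 0,"ry": 0,"rz": 0,"gripper": 1},{"tx": 0,"ty": 0,"tz": -0.088,"rx": 0,"ry": 0,"rz": 0,"gripper": 1},{"tx": 0.08,"ty": 0.0616,"tz": 0,"rx": 0,"ry": 0,"rz": 0,"gripper": 1},{"tx": 0.08,"ty": 0.0616,"tz": 0,"rx": 0,"ry": 0,"rz": 0,"gripper": -1},{"tx": 0.08,"ty": 0.0616,"tz": 0,"rx": 0,"ry": 0,"rz": 0,"gripper": -1},{"tx": 0.08,"ty": 0.0616,"tz": 0,"rx": 0,"ry": 0,"rz": 0,"gripper": -1},{"tx": 0.08,"ty": 0.0616,"tz": 0,"rx": 0,"ry": 0,"rz": 0,"gripper": -1}])

```text
time_s: 7.32
ee_pos: [431.2, 177.8, 270.9]
ee_rot: [180.0, 0.0, 175.2]
force: [-1.1, 0.8, 0.4]
gripper_width: 37.9
gripper_force: 0.0
```

Emit:
send_rows(motion=[{"tx": 0,"ty": 0,"tz": 0,"rx": 0,"ry": 0,"rz": 0.335,"gripper": -1},{"tx": 0,"ty": 0,"tz": 0,"rx": 0,"ry": 0,"rz": 0.335,"gripper": -1},{"tx": 0,"ty": 0,"tz": 0,"rx": 0,"ry": 0,"rz": 0.335,"gripper": -1},{"tx": 0,"ty": 0,"tz": 0,"rx": 0,"ry": 0,"rz": 0.335,"gripper": -1},{"tx": 0,"ty": 0,"tz": 0,"rx": 0,"ry": 0,"rz": 0.335,"gripper": -1},{"tx": 0,"ty": 0,"tz": 0,"rx": 0,"ry": 0,"rz": 0.335,"gripper": -1},{"tx": 0,"ty": 0,"tz": 0,"rx": 0,"ry": 0,"rz": 0,"gripper": -1},{"tx": 0,"ty": 0,"tz": 0,"rx": 0,"ry": 0,"rz": 0,"gripper": -1}])

```text
time_s: 8.32
ee_pos: [432.5, 176.9, 270.9]
ee_rot: [-180.0, -0.0, 115.0]
force: [-0.5, -0.1, -0.2]
gripper_width: 91.6
gripper_force: 0.0
```

```bash
python3 - <<'E'
from h import *
delta(433.3,176.8,80,25)
s,g=grab('wrist','w3.png')
f=g['frame'];hsv=cv2.cvtColor(f[:,:,::-1].copy(),cv2.COLOR_BGR2HSV)
m=cv2.inRange(hsv,(0,0,150),(180,50,255))
n,l,st,ce=cv2.connectedComponentsWithStats(m)
for i in range(1,n):
    if st[i,4]>150: print(st[i],np.round(ce[i]),onz(g,*ce[i],100,s))
E
```

```text
pos [432.5 176.9 270.9] [-180.   -0.  115.] F [-0.5 -0.1 -0.2] w 91.6 t 8.325
shift units [-0.0009  0.0014  0.3818] closing line 25.03 ('rz', np.float64(0.001))
[268 162  44  33 211] [285. 171.] [421. 201. 100.]
[ 272  172   38   40 1160] [290. 192.] [436.1 182.6 100. ]
```

View pics/w3.png

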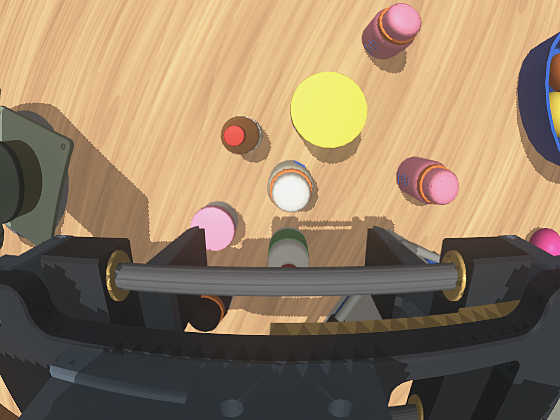

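The white cap with orange collar is at (290,192), with clear room for both fingers. I go halfway down, correct and measure once more.

Emit:
send_rows(motion=[{"tx": 0.006,"ty": 0.006,"tz": 0.08,"rx": 0,"ry": 0,"rz": 0,"gripper": -1},{"tx": 0,"ty": 0,"tz": 0.08,"rx": 0,"ry": 0,"rz": 0,"gripper": -1},{"tx": 0,"ty": 0,"tz": 0.08,"rx": 0,"ry": 0,"rz": 0,"gripper": -1},{"tx": 0,"ty": 0,"tz": 0,"rx": 0,"ry": 0,"rz": 0,"gripper": -1},{"tx": 0,"ty": 0,"tz": 0,"rx": 0,"ry": 0,"rz": 0,"gripper": -1}])

```text
time_s: 9.0
ee_pos: [435.1, 181.3, 152.3]
ee_rot: [179.9, 0.0, 114.9]
force: [0.4, 0.2, -0.4]
gripper_width: 91.4
gripper_force: 0.0
```

```bash
python3 - <<'E'
from h import *
s,g=grab('wrist','w4.png')
f=g['frame'];hsv=cv2.cvtColor(f[:,:,::-1].copy(),cv2.COLOR_BGR2HSV)
m=cv2.inRange(hsv,(0,0,150),(180,50,255))
n,l,st,ce=cv2.connectedComponentsWithStats(m)
for i in range(1,n):
    if st[i,4]>250: print(st[i],np.round(ce[i]),onz(g,*ce[i],99,s))
delta(435,180.5,80,25)
print(np.round(g['T_tool_cam'],2))
E
```

```text
[254 183  63  38 349] [280. 193.] [421.7 203.   99. ]
[ 258  198   57   56 2362] [286. 226.] [435.9 183.1  99. ]
pos [435.4 181.5 152.8] [179.8   0.  114.9] F [-0.2  0.4 -0.2] w 90.9 t 9.05
shift units [-0.0014 -0.002   0.1455] closing line 24.92 ('rz', np.float64(-0.003))
[[   0.     -0.97   -0.24   67.86]
 [   1.      0.     -0.      0.91]
 [   0.     -0.24    0.97 -171.5 ]
 [   0.      0.      0.      1.  ]]
```

View pics/w4.png

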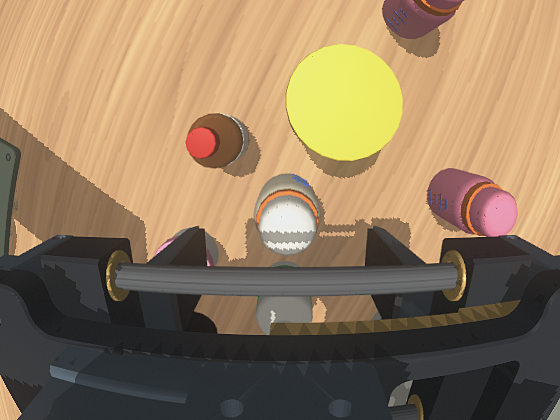

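Cap centred at (286,226), which agrees with the last measurement (436,182). I go down to cap height and grip.

Emit:
send_rows(motion=[{"tx": 0,"ty": 0.001,"tz": 0.07,"rx": 0,"ry": 0,"rz": 0,"gripper": -1},{"tx": 0,"ty": 0,"tz": 0.067,"rx": 0,"ry": 0,"rz": 0,"gripper": -1},{"tx": 0,"ty": 0,"tz": 0,"rx": 0,"ry": 0,"rz": 0,"gripper": -1},{"tx": 0,"ty": 0,"tz": 0,"rx": 0,"ry": 0,"rz": 0,"gripper": 1},{"tx": 0,"ty": 0,"tz": 0,"rx": 0,"ry": 0,"rz": 0,"gripper": 1},{"tx": 0,"ty": 0,"tz": 0,"rx": 0,"ry": 0,"rz": 0,"gripper": 1},{"tx": 0,"ty": 0,"tz": 0,"rx": 0,"ry": 0,"rz": 0,"gripper": 1},{"tx": 0,"ty": 0,"tz": 0,"rx": 0,"ry": 0,"rz": 0,"gripper": 1},{"tx": 0,"ty": 0,"tz": 0,"rx": 0,"ry": 0,"rz": 0,"gripper": 1}], grip_force=25)

```text
time_s: 10.18
ee_pos: [435.2, 181.4, 82.8]
ee_rot: [179.9, 0.0, 114.9]
force: [1.4, 0.3, 2.0]
gripper_width: 42.1
gripper_force: 25.2
```

Gripped at 42 mm opening, which fits the cap. I lift, turn back, and check how it sits in the grip.

Emit:
send_rows(motion=[{"tx": 0,"ty": 0,"tz": -0.05,"rx": 0,"ry": 0,"rz": 0,"gripper": 1},{"tx": 0,"ty": 0,"tz": -0.09,"rx": 0,"ry": 0,"rz": 0,"gripper": 1},{"tx": 0,"ty": 0,"tz": -0.1,"rx": 0,"ry": 0,"rz": 0,"gripper": 1},{"tx": 0,"ty": 0,"tz": -0.1,"rx": 0,"ry": 0,"rz": 0,"gripper": 1},{"tx": 0,"ty": 0,"tz": -0.08,"rx": 0,"ry": 0,"rz": 0,"gripper": 1},{"tx": 0,"ty": 0,"tz": 0,"rx": 0,"ry": 0,"rz": -0.335,"gripper": 1},{"tx": 0,"ty": 0,"tz": 0,"rx": 0,"ry": 0,"rz": -0.335,"gripper": 1},{"tx": 0,"ty": 0,"tz": 0,"rx": 0,"ry": 0,"rz": -0.335,"gripper": 1},{"tx": 0,"ty": 0,"tz": 0,"rx": 0,"ry": 0,"rz": -0.335,"gripper": 1},{"tx": 0,"ty": 0,"tz": 0,"rx": 0,"ry": 0,"rz": -0.335,"gripper": 1},{"tx": 0,"ty": 0,"tz": 0,"rx": 0,"ry": 0,"rz": -0.335,"gripper": 1},{"tx": 0,"ty": 0,"tz": 0,"rx": 0,"ry": 0,"rz": 0,"gripper": 1}])

```text
time_s: 11.68
ee_pos: [434.0, 181.0, 291.9]
ee_rot: [-180.0, -0.1, 175.1]
force: [0.4, 0.4, -2.0]
gripper_width: 41.7
gripper_force: 25.0
```

```bash
python3 - <<'E'
from h import *
delta(619.4,7.1,270,85.2)
s,g=grab('wrist','w5.png')
t=grab('top','t5.png')[1]
w=g['frame'][130:300,180:400];a=t['frame'][160:300,120:320]
cv2.imwrite('pics/c5.png',np.hstack([cv2.resize(w,(400,309)),cv2.resize(a,(400,309))])[:,:,::-1])
E
```

```text
pos [434.  181.  291.9] [-1.800e+02 -1.000e-01  1.751e+02] F [ 0.4  0.4 -2. ] w 41.7 t 11.675
shift units [-0.3993 -0.3146  0.0434] closing line 85.07 ('rz', np.float64(-0.004))
```

View pics/c5.png

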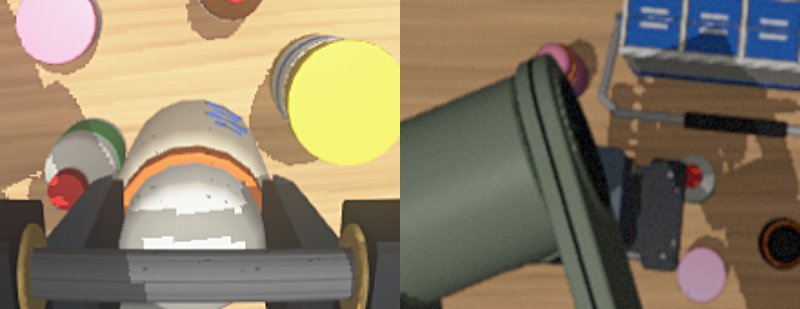

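The bottle is held, collar at crop (190,155), upright between the pads. One quick check of its offset in the grip.

```bash
python3 - <<'E'
from h import *
s,g=grab('wrist')
hsv=cv2.cvtColor(g['frame'][:,:,::-1].copy(),cv2.COLOR_BGR2HSV)
m=cv2.inRange(hsv,(5,140,120),(18,255,255))
W=R.from_euler('xyz',s['ee_rot'],degrees=True).as_matrix()
for u in (278,284,290):
    v=np.where(m[190:240,u])[0]+190; print(u,v.min(),v.max())
    for vv,tz in((v.min(),12.3),(v.max(),1.3)):   # lower, upper collar edge
        p=onz(g,u,vv,s['ee_pos'][2]-tz,s); print(np.round(W.T@(p-s['ee_pos']),1))
E
```

```text
278 212 219
[21.3 -4.5 12.3]
[20.  -4.3  1.3]
284 211 218
[21.9 -1.  12.3]
[20.6 -0.9  1.3]
290 211 218
[21.9  2.5 12.3]
[20.6  2.4  1.3]
```

The bottle sits about 2–3 mm off along tool x, so I compensate 2 mm. Now move above pocket 2.

Emit:
send_rows(motion=[{"tx": -0.0494,"ty": -0.0393,"tz": 0,"rx": 0,"ry": 0,"rz": 0,"gripper": 1},{"tx": -0.0494,"ty": -0.0393,"tz": 0,"rx": 0,"ry": 0,"rz": 0,"gripper": 1},{"tx": -0.0494,"ty": -0.0393,"tz": 0,"rx": 0,"ry": 0,"rz": 0,"gripper": 1},{"tx": -0.0494,"ty": -0.0393,"tz": 0,"rx": 0,"ry": 0,"rz": 0,"gripper": 1},{"tx": -0.0494,"ty": -0.0393,"tz": 0,"rx": 0,"ry": 0,"rz": 0,"gripper": 1},{"tx": -0.0494,"ty": -0.0393,"tz": 0,"rx": 0,"ry": 0,"rz": 0,"gripper": 1},{"tx": -0.0494,"ty": -0.0393,"tz": 0,"rx": 0,"ry": 0,"rz": 0,"gripper": 1},{"tx": -0.0494,"ty": -0.0393,"tz": 0,"rx": 0,"ry": 0,"rz": 0,"gripper": 1},{"tx": 0,"ty": 0,"tz": 0,"rx": 0,"ry": 0,"rz": -0.004,"gripper": 1},{"tx": 0,"ty": 0,"tz": 0.08,"rx": 0,"ry": 0,"rz": 0,"gripper": 1},{"tx": 0,"ty": 0,"tz": 0.02,"rx": 0,"ry": 0,"rz": 0,"gripper": 1},{"tx": 0,"ty": 0,"tz": 0,"rx": 0,"ry": 0,"rz": 0,"gripper": 1}])

```text
time_s: 13.32
ee_pos: [617.7, 8.4, 242.3]
ee_rot: [180.0, -0.1, 175.3]
force: [-1.0, -0.6, -1.0]
gripper_width: 41.9
gripper_force: 25.1
```

```bash
python3 - <<'E'
from h import *
delta(617.4,7.3,150,85.2)
E
```

```text
pos [617.7   8.4 242.3] [ 1.800e+02 -1.000e-01  1.753e+02] F [-1.  -0.6 -1. ] w 41.9 t 13.325
shift units [ 1.000e-04 -2.300e-03  1.845e-01] closing line 85.32 ('rz', np.float64(0.004))
```

Emit:
send_rows(motion=[{"tx": 0,"ty": -0.002,"tz": 0.02,"rx": 0,"ry": 0,"rz": 0,"gripper": 1},{"tx": 0,"ty": 0,"tz": 0.02,"rx": 0,"ry": 0,"rz": 0,"gripper": 1},{"tx": 0,"ty": 0,"tz": 0.02,"rx": 0,"ry": 0,"rz": 0,"gripper": 1},{"tx": 0,"ty": 0,"tz": 0.01,"rx": 0,"ry": 0,"rz": 0,"gripper": 1},{"tx": 0,"ty": 0,"tz": 0,"rx": 0,"ry": 0,"rz": 0,"gripper": 1}])

```text
time_s: 13.95
ee_pos: [617.8, 6.9, 206.6]
ee_rot: [180.0, -0.1, 175.3]
force: [0.3, 0.4, -1.8]
gripper_width: 41.8
gripper_force: 25.5
```

The base is now below the rim without side force. Continue.

Emit:
send_rows(motion=[{"tx": 0,"ty": 0,"tz": 0.025,"rx": 0,"ry": 0,"rz": 0,"gripper": 1},{"tx": 0,"ty": 0,"tz": 0.025,"rx": 0,"ry": 0,"rz": 0,"gripper": 1},{"tx": 0,"ty": 0,"tz": 0.025,"rx": 0,"ry": 0,"rz": 0,"gripper": 1},{"tx": 0,"ty": 0,"tz": 0.025,"rx": 0,"ry": 0,"rz": 0,"gripper": 1},{"tx": 0,"ty": 0,"tz": 0.012,"rx": 0,"ry": 0,"rz": 0,"gripper": 1},{"tx": 0,"ty": 0,"tz": 0,"rx": 0,"ry": 0,"rz": 0,"gripper": 1},{"tx": 0,"ty": 0,"tz": 0,"rx": 0,"ry": 0,"rz": 0,"gripper": 1}])

```text
time_s: 14.82
ee_pos: [618.0, 6.9, 151.3]
ee_rot: [180.0, -0.0, 175.3]
force: [0.9, 0.4, -3.0]
gripper_width: 41.9
gripper_force: 25.2
```

Free descent, base about 68 mm above the table. Release, rise and close.

Emit:
send_rows(motion=[{"tx": 0,"ty": 0,"tz": 0,"rx": 0,"ry": 0,"rz": 0,"gripper": -1},{"tx": 0,"ty": 0,"tz": 0,"rx": 0,"ry": 0,"rz": 0,"gripper": -1},{"tx": 0,"ty": 0,"tz": 0,"rx": 0,"ry": 0,"rz": 0,"gripper": -1},{"tx": 0,"ty": 0,"tz": 0,"rx": 0,"ry": 0,"rz": 0,"gripper": -1},{"tx": 0,"ty": 0,"tz": -0.06,"rx": 0,"ry": 0,"rz": 0,"gripper": -1},{"tx": -0.004,"ty": 0,"tz": -0.06,"rx": 0,"ry": 0,"rz": 0,"gripper": -1},{"tx": 0,"ty": 0,"tz": 0,"rx": 0,"ry": 0,"rz": 0,"gripper": 1},{"tx": 0,"ty": 0,"tz": 0,"rx": 0,"ry": 0,"rz": 0,"gripper": 1},{"tx": 0,"ty": 0,"tz": 0,"rx": 0,"ry": 0,"rz": 0,"gripper": 1},{"tx": 0,"ty": 0,"tz": 0,"rx": 0,"ry": 0,"rz": 0,"gripper": 1},{"tx": 0,"ty": 0,"tz": 0,"rx": 0,"ry": 0,"rz": 0,"gripper": 1},{"tx": 0,"ty": 0,"tz": 0,"rx": 0,"ry": 0,"rz": 0,"gripper": 1}])

```text
time_s: 16.32
ee_pos: [620.1, 6.8, 211.3]
ee_rot: [180.0, -0.0, 175.3]
force: [-0.1, -0.4, 0.2]
gripper_width: 34.2
gripper_force: 0.0
```

```bash
python3 - <<'E'
from h import *
delta(619.4,7.1,150,85.2)
s,g=grab('wrist')
cv2.imwrite('pics/c6.png',cv2.resize(g['frame'][100:300,130:430],None,fx=2,fy=2)[:,:,::-1])
E
```

```text
pos [620.1   6.8 211.3] [180.   -0.  175.3] F [-0.1 -0.4  0.2] w 34.2 t 16.325
shift units [0.0014 0.0005 0.1226] closing line 85.32 ('rz', np.float64(0.004))
```

View pics/c6.png

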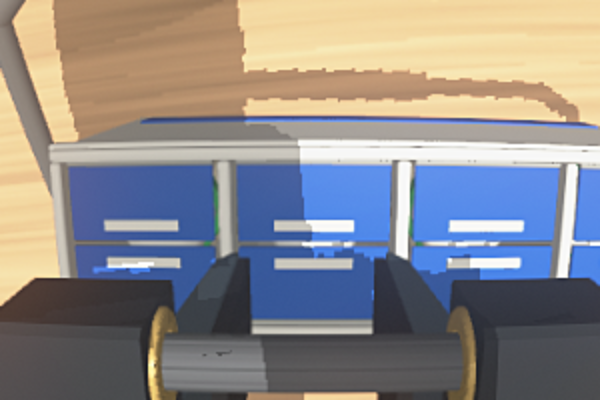

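The flaps of pocket 2 (crop centre 310,245) have closed: the bottle slid down. I push to make sure.

Emit:
send_rows(motion=[{"tx": 0,"ty": 0,"tz": 0,"rx": 0,"ry": 0,"rz": 0,"gripper": 1},{"tx": 0,"ty": 0,"tz": 0,"rx": 0,"ry": 0,"rz": 0,"gripper": 1},{"tx": 0,"ty": 0,"tz": 0,"rx": 0,"ry": 0,"rz": 0,"gripper": 1},{"tx": 0,"ty": 0,"tz": 0.08,"rx": 0,"ry": 0,"rz": 0,"gripper": 1},{"tx": 0,"ty": 0,"tz": 0.05,"rx": 0,"ry": 0,"rz": 0,"gripper": 1},{"tx": 0,"ty": 0,"tz": 0.05,"rx": 0,"ry": 0,"rz": 0,"gripper": 1},{"tx": 0,"ty": 0,"tz": 0.015,"rx": 0,"ry": 0,"rz": 0,"gripper": 1},{"tx": 0,"ty": 0,"tz": 0.01,"rx": 0,"ry": 0,"rz": 0,"gripper": 1},{"tx": 0,"ty": 0,"tz": 0.004,"rx": 0,"ry": 0,"rz": 0,"gripper": 1},{"tx": 0,"ty": 0,"tz": 0,"rx": 0,"ry": 0,"rz": 0,"gripper": 1}])

```text
time_s: 17.62
ee_pos: [620.8, 6.8, 110.3]
ee_rot: [180.0, 0.2, 175.3]
force: [-3.3, 0.5, 11.6]
gripper_width: 0.4
gripper_force: 7.1
```

The bottle is seated (110.3 mm, same as its neighbours). Now for the handle: lift, move over the bar, and turn so the fingers close across it.

Emit:
send_rows(motion=[{"tx": 0,"ty": 0,"tz": -0.08,"rx": 0,"ry": 0,"rz": 0,"gripper": 1},{"tx": 0,"ty": 0,"tz": -0.1,"rx": 0,"ry": 0,"rz": 0,"gripper": 1},{"tx": 0,"ty": 0,"tz": -0.1,"rx": 0,"ry": 0,"rz": 0,"gripper": 1},{"tx": 0,"ty": 0,"tz": -0.06,"rx": 0,"ry": 0,"rz": 0,"gripper": 1},{"tx": 0.0535,"ty": 0.016,"tz": 0,"rx": 0,"ry": 0,"rz": 0,"gripper": -1},{"tx": 0.0535,"ty": 0.016,"tz": 0,"rx": 0,"ry": 0,"rz": 0,"gripper": -1},{"tx": 0.0535,"ty": 0.016,"tz": 0,"rx": 0,"ry": 0,"rz": 0,"gripper": -1},{"tx": 0.0535,"ty": 0.016,"tz": 0,"rx": 0,"ry": 0,"rz": 0,"gripper": -1},{"tx": 0,"ty": 0,"tz": 0,"rx": 0,"ry": 0,"rz": 0,"gripper": -1}])

```text
time_s: 18.75
ee_pos: [515.2, 47.9, 278.3]
ee_rot: [180.0, 0.1, 175.4]
force: [0.3, -0.4, 1.1]
gripper_width: 47.7
gripper_force: 0.0
```

Emit:
send_rows(motion=[{"tx": 0,"ty": 0,"tz": 0,"rx": 0,"ry": 0,"rz": 0.334,"gripper": -1},{"tx": 0,"ty": 0,"tz": 0,"rx": 0,"ry": 0,"rz": 0.334,"gripper": -1},{"tx": 0,"ty": 0,"tz": 0,"rx": 0,"ry": 0,"rz": 0.334,"gripper": -1},{"tx": 0,"ty": 0,"tz": 0,"rx": 0,"ry": 0,"rz": 0.334,"gripper": -1},{"tx": 0,"ty": 0,"tz": 0,"rx": 0,"ry": 0,"rz": 0.334,"gripper": -1},{"tx": 0,"ty": 0,"tz": 0,"rx": 0,"ry": 0,"rz": 0.334,"gripper": -1},{"tx": 0,"ty": 0,"tz": 0,"rx": 0,"ry": 0,"rz": 0.334,"gripper": -1},{"tx": 0,"ty": 0,"tz": 0,"rx": 0,"ry": 0,"rz": 0.334,"gripper": -1},{"tx": 0,"ty": 0,"tz": 0,"rx": 0,"ry": 0,"rz": 0.334,"gripper": -1},{"tx": 0,"ty": 0,"tz": 0,"rx": 0,"ry": 0,"rz": 0,"gripper": -1},{"tx": 0,"ty": 0,"tz": 0,"rx": 0,"ry": 0,"rz": 0,"gripper": -1}])

```text
time_s: 20.12
ee_pos: [516.7, 47.2, 277.1]
ee_rot: [180.0, -0.0, 85.3]
force: [0.2, 0.2, 0.0]
gripper_width: 91.2
gripper_force: 0.0
```

```bash
python3 - <<'E'
from h import *
delta(517,48,157,-4.8)
s,g=grab('wrist','w7.png')
cv2.imwrite('pics/c7.png',cv2.resize(g['frame'][0:400,0:560],None,fx=1.3,fy=1.3)[:,:,::-1])
E
```

```text
pos [516.7  47.2 277.1] [180.   -0.   85.3] F [0.2 0.2 0. ] w 91.2 t 20.125
shift units [0.0016 0.0003 0.2402] closing line -4.74 ('rz', np.float64(0.002))
```

View pics/c7.png

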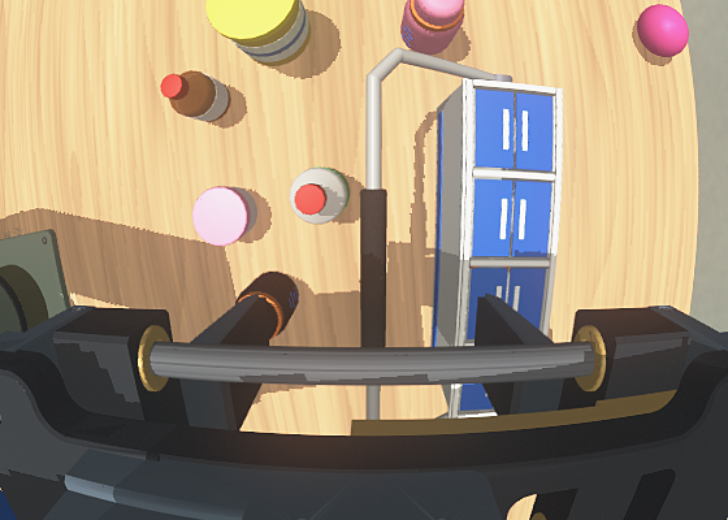

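The black grip (column ~373 in this enlarged view) lies midway between the open fingers. I go down and grip it.

Emit:
send_rows(motion=[{"tx": 0,"ty": 0,"tz": 0.08,"rx": 0,"ry": 0,"rz": 0,"gripper": -1},{"tx": 0,"ty": 0,"tz": 0.08,"rx": 0,"ry": 0,"rz": 0,"gripper": -1},{"tx": 0,"ty": 0,"tz": 0.072,"rx": 0,"ry": 0,"rz": 0,"gripper": -1},{"tx": 0,"ty": 0,"tz": 0,"rx": 0,"ry": 0,"rz": 0,"gripper": -1},{"tx": 0,"ty": 0,"tz": 0,"rx": 0,"ry": 0,"rz": 0,"gripper": 1},{"tx": 0,"ty": 0,"tz": 0,"rx": 0,"ry": 0,"rz": 0,"gripper": 1},{"tx": 0,"ty": 0,"tz": 0,"rx": 0,"ry": 0,"rz": 0,"gripper": 1},{"tx": 0,"ty": 0,"tz": 0,"rx": 0,"ry": 0,"rz": 0,"gripper": 1},{"tx": 0,"ty": 0,"tz": 0,"rx": 0,"ry": 0,"rz": 0,"gripper": 1},{"tx": 0,"ty": 0,"tz": 0,"rx": 0,"ry": 0,"rz": 0,"gripper": 1},{"tx": 0,"ty": 0,"tz": 0,"rx": 0,"ry": 0,"rz": 0,"gripper": 1},{"tx": 0,"ty": 0,"tz": 0,"rx": 0,"ry": 0,"rz": 0,"gripper": 1}], grip_force=10)

```text
time_s: 21.68
ee_pos: [517.7, 47.3, 161.0]
ee_rot: [179.8, -0.0, 85.1]
force: [5.1, -0.8, -2.9]
gripper_width: 16.8
gripper_force: 10.0
```

Gripped (16.8 mm opening). I swing it up along its arc.

Emit:
send_rows(motion=[{"tx": 0,"ty": 0.0153,"tz": -0.0185,"rx": 0,"ry": 0,"rz": 0,"gripper": 1},{"tx": 0,"ty": 0.017,"tz": -0.0171,"rx": 0,"ry": 0,"rz": 0,"gripper": 1},{"tx": 0,"ty": 0.0185,"tz": -0.0154,"rx": 0,"ry": 0,"rz": 0,"gripper": 1},{"tx": 0,"ty": 0.0198,"tz": -0.0136,"rx": 0,"ry": 0,"rz": 0,"gripper": 1},{"tx": 0,"ty": 0.0214,"tz": -0.0119,"rx": 0,"ry": 0,"rz": 0,"gripper": 1},{"tx": 0,"ty": 0.022,"tz": -0.0097,"rx": 0,"ry": 0,"rz": 0,"gripper": 1},{"tx": 0,"ty": 0.0228,"tz": -0.0076,"rx": 0,"ry": 0,"rz": 0,"gripper": 1},{"tx": 0,"ty": 0.0234,"tz": -0.0055,"rx": 0,"ry": 0,"rz": 0,"gripper": 1},{"tx": 0,"ty": 0.0238,"tz": -0.0033,"rx": 0,"ry": 0,"rz": 0,"gripper": 1},{"tx": 0,"ty": 0.026,"tz": -0.0011,"rx": 0,"ry": 0,"rz": 0,"gripper": 1},{"tx": 0,"ty": 0,"tz": 0,"rx": 0,"ry": 0,"rz": 0,"gripper": 1},{"tx": 0,"ty": 0,"tz": 0,"rx": 0,"ry": 0,"rz": 0,"gripper": 1}])

```text
time_s: 23.18
ee_pos: [623.1, 38.3, 213.5]
ee_rot: [179.7, -0.0, 85.1]
force: [3.6, 0.5, 3.9]
gripper_width: 16.9
gripper_force: 10.0
```

```bash
python3 - <<'E'
from h import *
delta(622.4,38.6,213,-4.8)
E
```

```text
pos [623.1  38.3 213.5] [179.7  -0.   85.1] F [3.6 0.5 3.9] w 16.9 t 23.175
shift units [ 0.0005 -0.0014  0.001 ] closing line -4.87 ('rz', np.float64(-0.002))
```

The bar stands over the row's middle. Release, lift off and back away, then check.

Emit:
send_rows(motion=[{"tx": 0,"ty": 0,"tz": 0,"rx": 0,"ry": 0,"rz": 0,"gripper": -1},{"tx": 0,"ty": 0,"tz": 0,"rx": 0,"ry": 0,"rz": 0,"gripper": -1},{"tx": 0,"ty": 0,"tz": 0,"rx": 0,"ry": 0,"rz": 0,"gripper": -1},{"tx": 0,"ty": 0,"tz": 0,"rx": 0,"ry": 0,"rz": 0,"gripper": -1},{"tx": 0,"ty": 0,"tz": -0.06,"rx": 0,"ry": 0,"rz": 0,"gripper": -1},{"tx": 0,"ty": 0,"tz": -0.09,"rx": 0,"ry": 0,"rz": 0,"gripper": -1},{"tx": 0,"ty": 0,"tz": -0.09,"rx": 0,"ry": 0,"rz": 0,"gripper": -1},{"tx": 0,"ty": -0.09,"tz": 0,"rx": 0,"ry": 0,"rz": 0,"gripper": -1},{"tx": 0,"ty": -0.1,"tz": 0,"rx": 0,"ry": 0,"rz": 0,"gripper": -1},{"tx": 0,"ty": -0.1,"tz": 0,"rx": 0,"ry": 0,"rz": 0,"gripper": -1},{"tx": 0,"ty": -0.1,"tz": 0,"rx": 0,"ry": 0,"rz": 0,"gripper": -1},{"tx": 0,"ty": 0,"tz": 0,"rx": 0,"ry": 0,"rz": 0,"gripper": -1}])

```text
time_s: 24.68
ee_pos: [423.6, 55.2, 333.7]
ee_rot: [179.9, -0.0, 85.2]
force: [0.6, -0.5, 0.7]
gripper_width: 91.3
gripper_force: 0.0
```

```bash
python3 - <<'E'
from h import *
delta(0,0,0)
t=grab('top')[1];c=grab('scene')[1]
a=cv2.resize(t['frame'][130:305,150:375],(400,311),interpolation=cv2.INTER_CUBIC);b=cv2.resize(c['frame'][130:305,190:415],(400,311),interpolation=cv2.INTER_CUBIC)
cv2.imwrite('pics/c8.png',np.hstack([a,b])[:,:,::-1])
# handle bar: dark pixels over the carrier
hsv=cv2.cvtColor(t['frame'][:,:,::-1].copy(),cv2.COLOR_BGR2HSV)
m=cv2.inRange(hsv,(0,0,0),(180,255,45));m[:150]=0;m[200:]=0;m[:,:240]=0;m[:,350:]=0
n,l,st,ce=cv2.connectedComponentsWithStats(m)
for i in range(1,n):
    if st[i,4]>80: print(st[i],ce[i],onz(t,*ce[i],230),flush=True)
E
```

```text
pos [423.6  55.2 333.7] [179.9  -0.   85.2] F [ 0.6 -0.5  0.7] w 91.3 t 24.675
shift units [-0.1814 -0.8356  0.6663] closing line -4.82 
[266 156  54  11 368] [292.50543478 161.24728261] [622.5  39.9 230. ]
[266 196  49   4 121] [284.7768595  197.97520661] [547.3  55.  230. ]
```

View pics/c8.png

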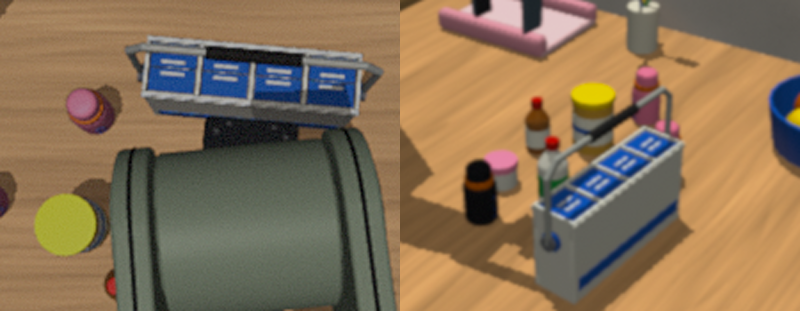

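The handle is upright (bar at 622.5, 39.9 over the row centre), all flaps are shut and the bystanders are standing untouched. Handing in.

```bash
python3 -c "
from workcell import env
print(env.job_done())"
```

```text
the job is handed in; nothing more can be done
None
```

I handed the job in at about 25 s: the bottle is pushed right down in pocket 2 (the one I felt to be empty) with the flaps shut, the handle is upright, and the tin, jar and two red-capped bottles were not touched; no verdict was returned.

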